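# Hang the tension weight on the dancer arm by its snap hook

## Task

Before the line is threaded, hang the larger of the two tension weights on the sprung dancer arm of the unwind stand: push the gate of its snap hook against the eye bolt at the end of the arm until the eye is inside the hook and the gate has snapped shut, then lower the weight until the arm carries it and let go, so that it hangs freely and draws the arm down. The eye bolt is screwed in or out by an unknown amount, so feel your way: the arm must never take more than 15 N, lower the weight gently with the arm instead of letting it drop, and leave the lighter weight and the other things where they are.

Things in the scene. Friction and masses are not known exactly. Their poses are not given: they have to be found in the camera images.
- hook_head (a point): Middle of the solid head of the larger weight's snap hook, 140 mm above its underside. The head is 12 mm thick in y, 30 mm long in x, from 127 to 153 mm above the underside: grip it from above, fingers closing along y, tips no more than 8 mm below this point (the eye's wire ends up 18 mm below it). z up, x the way the hook's mouth faces.
- hook_seat (a point): In the same hook, 18 mm below hook_head, axes alike: where the eye's wire centre lies when hung. Spine's inner face at x = -11 mm; nose at x = 10 to 19, its end 15 mm below here; below it the gate shuts the mouth. The wire enters 20 to 28 (best 24) mm below here: touches the gate at x = 16, has passed the nose at x < 6. Then lower the hook some 24 mm and the gate snaps out under the wire.
- weight_center (a point): The larger tension weight: dark steel cylinder 50 mm in diameter, 42 mm high, standing on the table, with a bright forged snap hook fixed upright on top; 153 mm high in all, 0.47 to 0.66 kg. This point is the cylinder's centre, 21 mm above the underside; axes as hook_head.
- gate (a joint): Sprung gate of the larger weight's hook, a 40 mm bar hinged at its lower end (52 mm below hook_seat, 12 mm to x), opening inwards: 0 = shut, 0.46 rad = stop. Pressed by the eye it starts to give at 2 to 3 N and is at its stop at about 7 N; beyond that the hook is stiff. It springs shut by itself once the eye is past its tip.
- dancer_pivot (a point): Pivot of the dancer arm, on a clamp on the unwind stand's slotted aluminium post, 225 to 265 mm above the table. The arm, a level 14 mm steel rod with a white pulley, runs from here along -x (z up, y across; the frame turns with the arm) and ends in an eye bolt. The hook goes over the eye's outer bar from outside, moving along +x, its mouth facing +x.
- dancer (a joint): Dancer arm angle: 0 = level, sprung against its stop; grows as the eye goes down (2 N starts it), at most 0.40 rad; the weight draws it down 0.1 to 0.33. Never faster than 1 rad/s. Its eye: a flat-lying ring of 8 mm wire, 26 mm inside, level with the pivot at 0. Outer bar (wire centre) 158 to 208 mm from the pivot along the arm, as the bolt is screwed; not measured; stiff along the arm.
- light_center (a point): The lighter tension weight, which stays where it stands: the same shape but smaller, cylinder 36 mm in diameter and 34 mm high, 125 mm high in all with its snap hook. This point is the centre of its cylinder, 17 mm above the underside.
- spool: Bystander: spool with black flanges 110 mm in diameter, 68 mm high, standing; origin under its centre.
- insert: Bystander: flat steel ring 60 mm in diameter, 22 mm high; origin under its centre.
- jar: Bystander: clear jar with a yellow cap, 56 mm in diameter, 85 mm high; origin under its centre.
- cups: Bystander: stack of paper cups 75 mm in diameter, 123 mm high; origin under its centre.
- wrench: Bystander: steel wrench lying flat.
- driver: Bystander: screwdriver with a black handle lying flat.
There are look-alikes about, which are no part of the job. What is shaped like the part that bears hook_head but orange or yellow is not meant.

How it is judged:
On the way, in this order (a step that is already met when the one before it is completed fails the run):
1. the gate of the larger weight's hook is pushed open by the eye (value of joint gate above 0.25 rad and contact force between gate and dancer above 1 N).
2. the gate has snapped shut with the eye in the bow of the hook, and the hook begins to draw the arm down (value of joint gate below 0.06 rad and z of hook_seat in the frame of dancer_pivot between -0.012 and 0.012 m and y of hook_seat in the frame of dancer_pivot between -0.015 and 0.015 m and x of hook_seat in the frame of dancer_pivot between -0.218 and -0.146 m and value of joint dancer above 0.03 rad), for 0.1 s.
At the end, for the whole second after the job is handed in: The larger weight hangs at rest and upright (within 15 degrees) from the eye: gate shut (below 0.06 rad), eye in the bow of the hook (hook_seat within 12 mm of the arm's line in height and 15 mm sideways, 146 to 218 mm from the pivot), arm drawn down by over 0.07 rad, weight clear of the table (value of joint gate below 0.06 rad and z of hook_seat in the frame of dancer_pivot between -0.012 and 0.012 m and y of hook_seat in the frame of dancer_pivot between -0.015 and 0.015 m and x of hook_seat in the frame of dancer_pivot between -0.218 and -0.146 m and value of joint dancer above 0.07 rad and height (world z) of weight_center above 0.04 m and angle between weight_center's own z axis and vertical below 0.26 rad and linear speed of weight below 0.08 m/s); the robot touches nothing.
It fails at once if the dancer arm or its eye takes more than 15 N (contact force between dancer and anything else above 15 N).
It fails at once if the dancer arm is let drop (faster than 1 rad/s) (velocity of joint dancer above 1 rad/s).
It fails at once if the lighter weight or another bystander is moved by more than 30 mm (distance of any of light_center, spool, insert, jar, cups, wrench, driver from where it was at the start of the episode above 0.03 m).
It also fails if it takes over 66 s, if anything falls off the work surface, if the arm or the gripper's body presses on something with over 40 N, if the wrist force passes 120 N, or if a joint passes its speed limit or range.

## Robot

A 6-joint arm with a two-finger parallel gripper is mounted at the origin on the work surface. World frame = base frame: x ahead of the robot, y to its left, z up, the work surface at z = 0. Lengths are in m, angles in rad, forces in N, time in s.
With the tool pointing down it reaches from about 0.275 to 0.875 m from the base axis. Payload 12.5 kg.
Tool frame: the origin (TCP) lies midway between the tips of the shut fingers; the grasp point (between the pads) lies 19 mm behind it; y points along the fingers, z is the direction in which the jaws open and shut, and the axes are right-handed (so a half turn about y gives the same grasp; the last joint's range is limited). The gripper opens to 85 mm and grips with 20 to 120 N. Pads are 22 mm wide; open, the fingers measure 114 mm over their backs; the gripper's body (76 mm by 85 mm) begins 54 mm behind the grasp point. The pads swing forward as they close: fully open they stand 13 mm farther back than shut.
Start: joints at [1.206, 0.351, 1.652, -0, 1.139, -0.085], TCP at [0.152, 0.529, 0.231] pointing down, gripper open.
Joint ranges: [-2.75, 2.75], [-0.79, 2.1], [0.01, 2.65], [-1.57, 4.71], [0.07, 3.14], [-2.87, 2.87]. Speed limits (rad/s): [2.22, 2.22, 2.79, 3.14, 3.14, 3.14].

## Interface

Orientations are given as [roll, pitch, yaw] about the fixed x, y, z axes, in that order (R = Rz(yaw) Ry(pitch) Rx(roll)).
In Python, from cell import robot, claw, inverse_kinematics, eyes, workorder gives the robot as it stands. Calls block until the motion is done:
- robot.move_to(position, orientation): joint-space move of the TCP to a pose.
- robot.line_to(position, attitude=None, speed=0.15, threshold=None): straight line of the TCP; attitude=None keeps the orientation; speed is the mean speed in m/s. With threshold (N) it stops when the force on the tool has changed by that much, and returns True; else False.
- robot.movej(angles): joint-space move.
- claw.let_go() and claw.clamp(effort=None): open the fingers fully, or close them until they stop; effort is the grip in N (None keeps the last).
- robot.wait(seconds).
- inverse_kinematics(position, orientation): joint angles nearest the present ones, or None.
- robot.get_obs(): the state.
- eyes.get_image(name): name is "side" or "top"; returns the picture (384x512x3 uint8, blue, green, red); there is no depth.
- eyes.camera_model(name): a dict with "K" (3x3 intrinsics, pixels), "dist_coeffs" ([k1, k2, p1, p2, k3] as OpenCV has them; the pictures are not rectified), "pose" (4x4, takes a point from camera to world coordinates). Camera axes: x right, y down, z forward; pixel columns grow to the right and rows downward; lengths in m; the calibration is good to about 2 mm. A picture is of the moment at which its call begins. camera_model takes no time and is no camera call.
A pose or a line that the arm cannot do raises robot.IKError and nothing moves.
- workorder.sign_off(): hands the job in, once; it reports no verdict.
The state is a dict: "t": time; "joint_positions": joint angles; "joint_vel": joint speeds; "effort": joint torques, N m; "eef_pos": TCP position; "tool_rot": TCP orientation; "ft_force": force on the tool from outside, world axes, zero at the start; "ft_torque": the same for the moment, N m; "grip_width": finger opening in m.
Only numpy, scipy, OpenCV 4.12 (cv2) and the standard library are available. Lean on these libraries where they do the work, as an engineer would, in place of code of your own. Each camera call takes 0.05 s, during which the arm holds its last target.

## Working session

There is one attempt and no reset: what is moved stays moved. The work goes in short steps, each a Python script; the robot and the scene stay as the last script left them, time stands still between calls to the robot, and variables do not carry over. Pictures are saved under pics/ and viewed, and the job is handed in when it is done.

```bash
ls; mkdir -p pics; python3 - <<'E'
from cell import robot, claw, inverse_kinematics, eyes, workorder
import cv2, numpy as np
np.set_printoptions(precision=4,suppress=True)
for n in("side","top"):
    im=eyes.get_image(n); cv2.imwrite(f"pics/{n}_0.png",im)
    m=eyes.camera_model(n); print(n,np.array(m["K"]),m["dist_coeffs"],np.array(m["pose"]))
print(robot.get_obs())
E
```

```text
pics
side [[372.633    0.     250.8062]
 [  0.     372.633  191.4938]
 [  0.       0.       1.    ]] [-0.0742  0.      0.      0.      0.    ] [[ 0.7982 -0.3882  0.4606  0.0636]
 [-0.6021 -0.4921  0.6287 -0.6334]
 [-0.0174 -0.7792 -0.6265  0.7823]
 [ 0.      0.      0.      1.    ]]
top [[366.5374   0.     257.3125]
 [  0.     366.5374 187.7364]
 [  0.       0.       1.    ]] [0.0002 0.     0.     0.     0.    ] [[ 0.0188 -0.997   0.0757  0.469 ]
 [-0.9995 -0.0206 -0.0238  0.0103]
 [ 0.0253 -0.0753 -0.9968  1.2177]
 [ 0.      0.      0.      1.    ]]
{'t': 0.1, 'joint_positions': array([ 1.2064,  0.3512,  1.6523, -0.    ,  1.1391, -0.0846]), 'joint_vel': array([ 0.001 , -0.0006, -0.0021, -0.0013, -0.0007, -0.0002]), 'effort': array([ -0.0005, -50.6834, -29.1871,  -0.0001,   0.0028,  -0.    ]), 'eef_pos': array([0.1518, 0.5284, 0.2308]), 'tool_rot': array([-1.5718,  0.0001, -0.2798]), 'ft_force': array([-0.2829, -0.622 ,  0.3201]), 'ft_torque': array([-0.0331, -0.0121,  0.0063]), 'grip_width': 0.08549568895990024}
```

View pics/side_0.png

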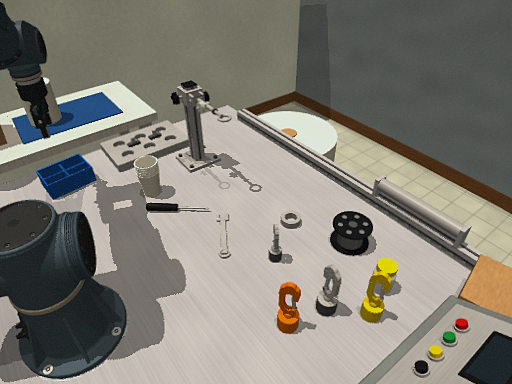

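View pics/top_0.png

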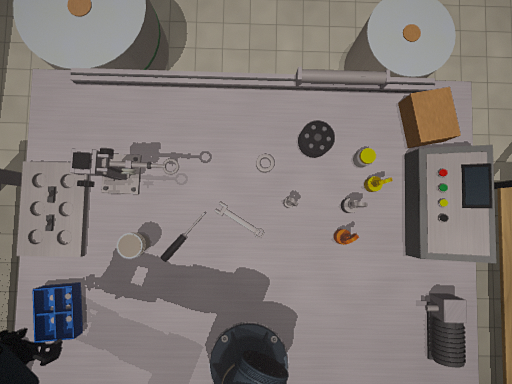

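```bash
python3 - <<'E'
import cv2
s=cv2.imread("pics/side_0.png");t=cv2.imread("pics/top_0.png")
def c(im,x,y,w,h,k,n): cv2.imwrite(f"pics/{n}.png",cv2.resize(im[y:y+h,x:x+w],None,fx=k,fy=k,interpolation=cv2.INTER_CUBIC))
c(s,255,215,150,120,5,"s_w");c(t,275,140,130,110,6,"t_w")
c(s,160,70,110,130,4.6,"s_d");c(t,60,135,160,70,5,"t_d")
E
```

```text
(no output)
```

View pics/s_w.png

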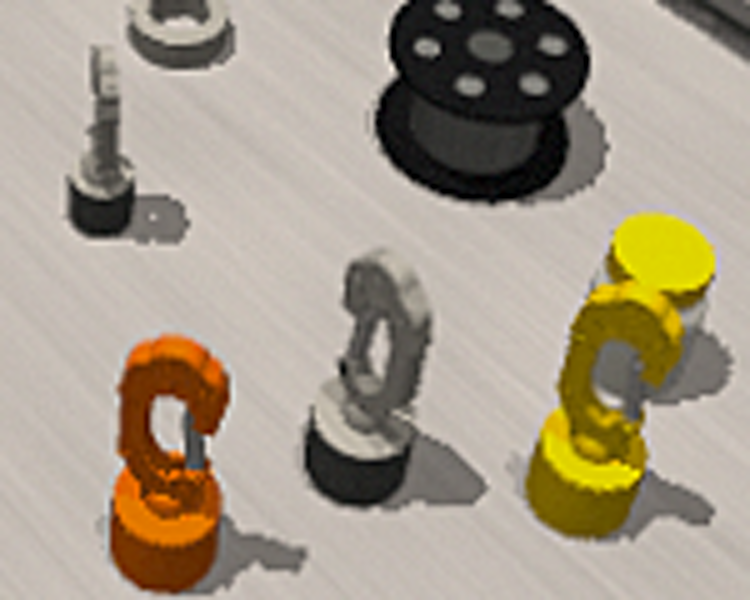

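View pics/t_w.png

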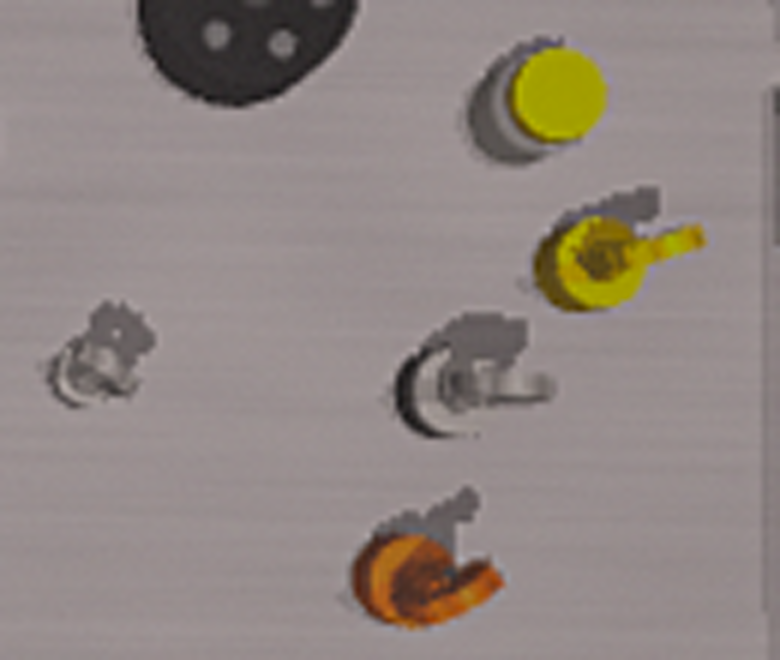

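View pics/s_d.png

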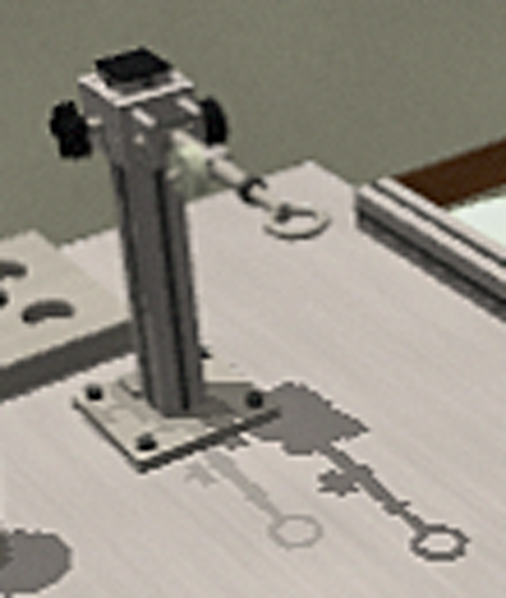

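View pics/t_d.png

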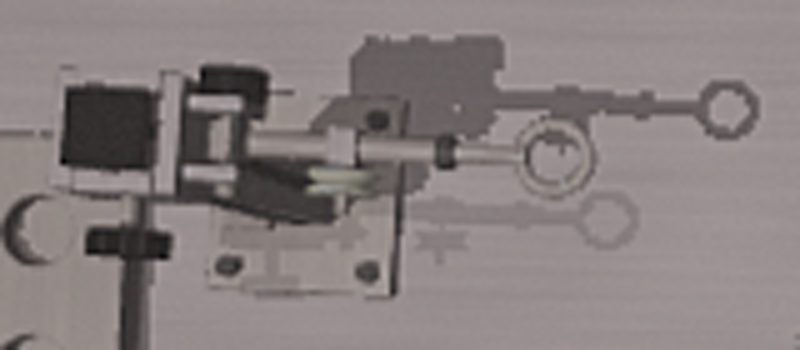

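```bash
cat > h.py <<'E'
import cv2, numpy as np
np.set_printoptions(precision=4,suppress=True)
from cell import robot, claw, inverse_kinematics, eyes, workorder
def cam(n):
    m=eyes.camera_model(n); P=np.array(m["pose"]);return np.array(m["K"],float),np.array(m["dist_coeffs"],float),P
def proj(n,X):
    K,d,P=cam(n);R=P[:3,:3].T;t=-R@P[:3,3]
    return cv2.projectPoints(np.asarray(X,float).reshape(-1,1,3),cv2.Rodrigues(R)[0],t,K,d)[0].reshape(-1,2)
def ray(n,px):
    K,d,P=cam(n);u=cv2.undistortPoints(np.array([[px]],float),K,d).ravel()
    v=P[:3,:3]@np.array([u[0],u[1],1]);return P[:3,3],v/np.linalg.norm(v)
def tri(ps,pt):
    A=[];b=[]
    for n,p in(("side",ps),("top",pt)):
        o,v=ray(n,p);M=np.eye(3)-np.outer(v,v);A.append(M);b.append(M@o)
    X=np.linalg.lstsq(np.vstack(A),np.hstack(b),rcond=None)[0]
    return X,[np.linalg.norm(A[i]@X-b[i]) for i in(0,1)]
def atz(n,px,z):
    o,v=ray(n,px);return o+v*(z-o[2])/v[2]
def snap(n,name,x=0,y=0,w=512,h=384,k=1,pts=None):
    im=eyes.get_image(n);cv2.imwrite(f"pics/{name}_raw.png",im)
    return crop(im,name,x,y,w,h,k)
def crop(im,name,x,y,w,h,k):
    c=cv2.resize(im[y:y+h,x:x+w],None,fx=k,fy=k,interpolation=cv2.INTER_CUBIC);cv2.imwrite(f"pics/{name}.png",c);return c
def wmodel(x,y,yaw,z=0):
    "polylines of the larger weight, world"
    L=[];a=np.linspace(0,2*np.pi,40)
    for zz in(0,.042):L.append(np.c_[.025*np.cos(a),.025*np.sin(a),0*a+zz])
    for yy in(-.006,.006):
        L.append(np.array([[-.015,yy,.127],[.015,yy,.127],[.015,yy,.153],[-.015,yy,.153],[-.015,yy,.127]]))
        L.append(np.array([[.010,yy,.107],[.019,yy,.107],[.019,yy,.127]]))
        L.append(np.array([[-.011,yy,.127],[-.011,yy,.07]]))
    L.append(np.array([[.012,0,.07],[.012+.004,0,.11]]))
    c,s=np.cos(yaw),np.sin(yaw);R=np.array([[c,-s,0],[s,c,0],[0,0,1]])
    return [l@R.T+[x,y,z] for l in L]
def overlay(n,lines,img,name,x,y,w,h,k,col=(255,0,255)):
    c=cv2.resize(img[y:y+h,x:x+w],None,fx=k,fy=k,interpolation=cv2.INTER_CUBIC)
    for l in lines:
        p=(proj(n,l)-[x-.5,y-.5])*k-.5
        cv2.polylines(c,[np.round(p).astype(int)],False,col,1,cv2.LINE_AA)
    cv2.imwrite(f"pics/{name}.png",c);return c
E
python3 - <<'E'
from h import *
o=lambda p,x,y,k:((p[0]+.5)/k+x-.5,(p[1]+.5)/k+y-.5)
T=lambda p:o(p,60,135,5);S=lambda p:o(p,160,70,4.6)
e=tri(S((293,220)),T((555,158)));print("eye",e)
print("pivot-ish at z", atz("top",T((222,138)),e[0][2]), "bar", atz("top",T((593,160)),e[0][2]))
print("w", atz("top",o((455,390),275,140,6),.042), atz("side",o((358,415),255,215,5),.042))
s=cv2.imread("pics/side_0.png");t=cv2.imread("pics/top_0.png")
w=atz("side",o((358,415),255,215,5),.042);w2=atz("top",o((455,390),275,140,6),.042);w=(w+w2)/2
W=wmodel(w[0],w[1],np.pi/2)
a=overlay("side",W,s,"ov_s",305,255,60,70,8);b=overlay("top",W,t,"ov_t",335,185,40,35,8)
h=max(a.shape[0],b.shape[0]);z=np.zeros((h,a.shape[1]+b.shape[1],3),np.uint8);z[:a.shape[0],:a.shape[1]]=a;z[:b.shape[0],a.shape[1]:]=b
cv2.imwrite("pics/ov.png",z)
E
```

```text
eye (array([0.5918, 0.215 , 0.2651]), [np.float64(0.00129371744796534), np.float64(0.0012937174479650353)])
pivot-ish at z [0.5995 0.3864 0.2651] bar [0.5923 0.1946 0.2651]
w [ 0.51   -0.3193  0.042 ] [ 0.5074 -0.3176  0.042 ]
```

View pics/ov.png

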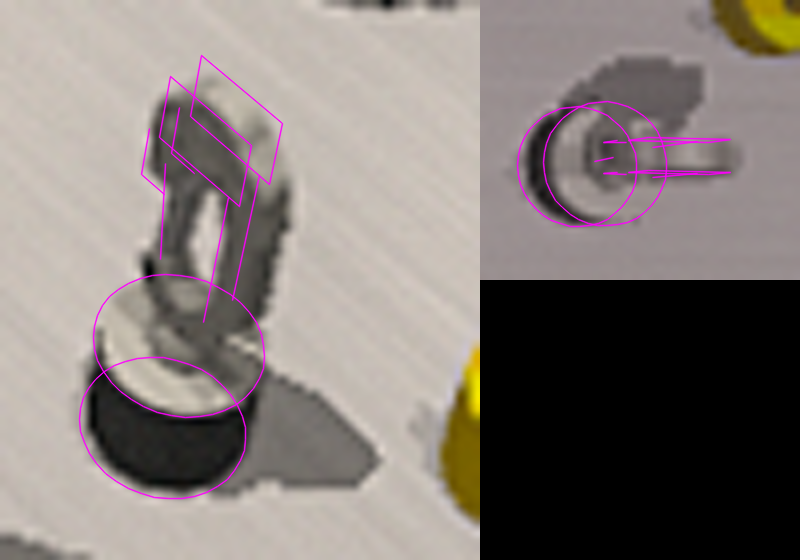

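```bash
python3 - <<'E'
from h import *
s=cv2.imread("pics/side_0.png");t=cv2.imread("pics/top_0.png")
for i,(x,y,yaw) in enumerate([(.5095,-.3205,90),(.5095,-.3205,97)]):
    W=wmodel(x,y,np.radians(yaw))
    a=overlay("side",W,s,"ov_s",312,258,36,62,9);b=overlay("top",W,t,"ov_t",338,190,34,30,14)
    h=max(a.shape[0],b.shape[0]);z=np.zeros((h,a.shape[1]+b.shape[1],3),np.uint8);z[:a.shape[0],:a.shape[1]]=a;z[:b.shape[0],a.shape[1]:]=b
    cv2.imwrite(f"pics/ov{i}.png",z)
E
```

```text
(no output)
```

View pics/ov0.png

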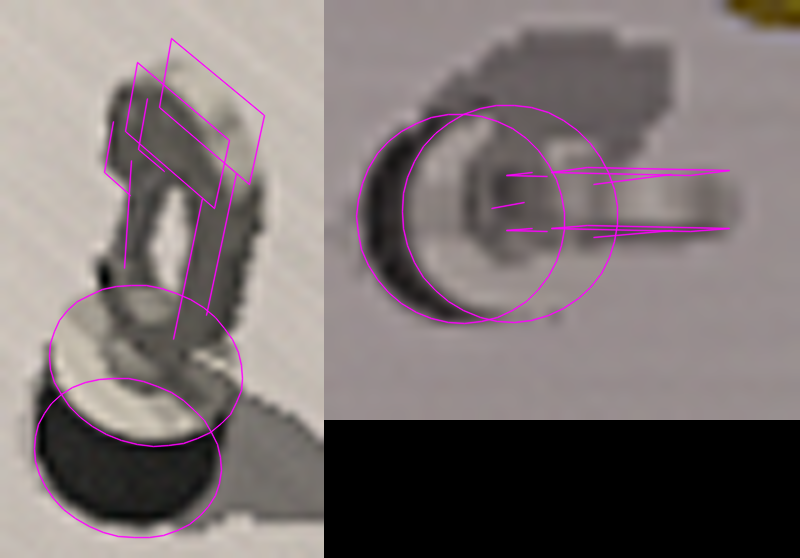

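View pics/ov1.png

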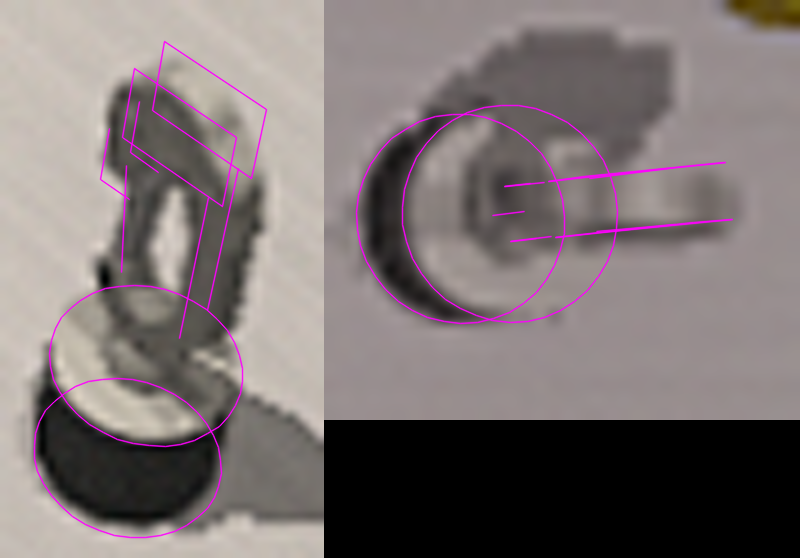

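```bash
cat >> h.py <<'E'
def dmodel(bar,yaw,ang=0):
    a=np.linspace(0,2*np.pi,60);d=np.array([np.cos(yaw),np.sin(yaw),0])  # dancer +x
    c=np.array(bar)+.017*d;L=[np.c_[c[0]+r*np.cos(a),c[1]+r*np.sin(a),0*a+c[2]] for r in(.013,.021)]
    p=np.array(bar);L.append(np.array([p+.05*d,p+.19*d]));return L
def side2(lines,s,t,bs,bt,name):
    a=overlay("side",lines,s,name+"_a",*bs);b=overlay("top",lines,t,name+"_b",*bt)
    h=max(a.shape[0],b.shape[0]);z=np.zeros((h,a.shape[1]+b.shape[1],3),np.uint8);z[:a.shape[0],:a.shape[1]]=a;z[:b.shape[0],a.shape[1]:]=b
    cv2.imwrite(f"pics/{name}.png",z)
E
python3 - <<'E'
from h import *
s=cv2.imread("pics/side_0.png");t=cv2.imread("pics/top_0.png")
side2(dmodel((.5918,.1985,.265),np.radians(87.85)),s,t,(185,85,50,42,8),(100,150,80,30,5),"od")
q=np.radians(-87)
for p,yw in [((.51,-.32,.25),-87),((.51,-.32,.1325),-87),((.51,-.32,.34),-87),((.588,.14,.31),-92.15),((.592,.19,.21),-92.15),((.51,-.32,.1325),93)]:
    print(p,yw,inverse_kinematics(p,[-np.pi/2,0,np.radians(yw)]))
E
```

```text
(0.51, -0.32, 0.25) -87 [-0.6377  0.4283  1.4893  0.      1.224  -0.69  ]
(0.51, -0.32, 0.1325) -87 [-0.6377  0.5563  1.5979  0.      0.9874 -0.69  ]
(0.51, -0.32, 0.34) -87 [-0.6377  0.3658  1.3625  0.      1.4133 -0.69  ]
(0.588, 0.14, 0.31) -92.15 [ 0.1567  0.3876  1.4025 -0.      1.3515  0.1943]
(0.592, 0.19, 0.21) -92.15 [ 0.2357  0.5016  1.4773 -0.      1.1628  0.2732]
(0.51, -0.32, 0.1325) 93 [-0.6377  0.5563  1.5979 -0.      0.9874  2.4516]
```

View pics/od.png

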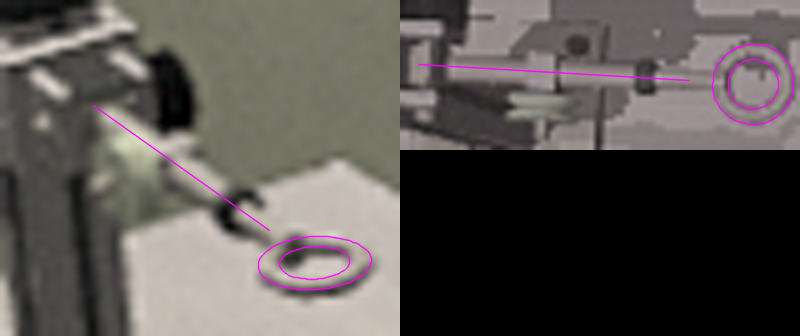

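```bash
python3 - <<'E'
from h import *
A=lambda d:[-np.pi/2,0,np.radians(d)]
robot.move_to((.51,-.32,.30),A(-87))
robot.line_to((.51,-.32,.1325),speed=.12)
s=snap("side","g0_s",290,230,100,90,6);t=snap("top","g0_t",310,150,100,90,6)
print(robot.get_obs())
E
```

```text
{'t': 4.9667, 'joint_positions': array([-0.6376,  0.5556,  1.5975,  0.    ,  0.9876, -0.69  ]), 'joint_vel': array([0.001 , 0.0014, 0.003 , 0.    , 0.0009, 0.0013]), 'effort': array([ -0.0012, -59.1063, -26.2904,  -0.0002,  -0.0009,  -0.    ]), 'eef_pos': array([ 0.5102, -0.3201,  0.1331]), 'tool_rot': array([-1.5701, -0.0006, -1.5184]), 'ft_force': array([-0.4334,  0.5991,  0.2293]), 'ft_torque': array([-0.056 , -0.0403,  0.0544]), 'grip_width': 0.08552095077338764}
```

View pics/g0_s.png

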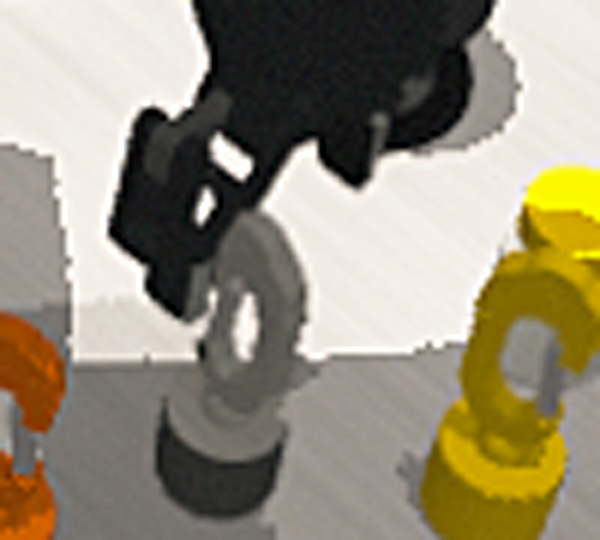

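View pics/g0_t.png

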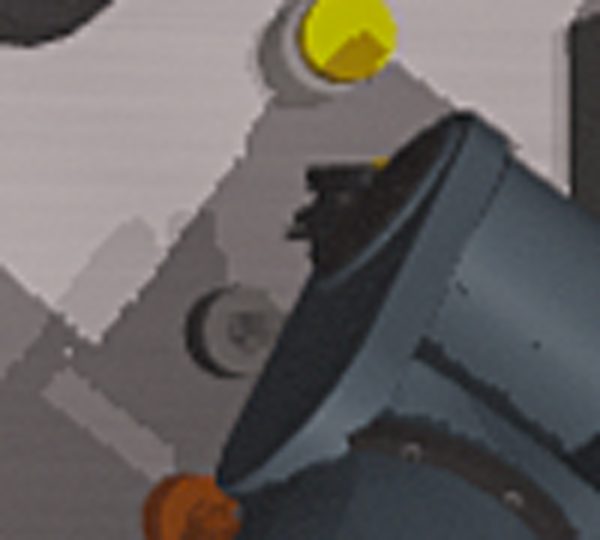

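```bash
python3 - <<'E'
from h import *
claw.clamp(110)
o=robot.get_obs();print(o["t"],o["grip_width"],o["ft_force"],o["eef_pos"])
robot.line_to((.51,-.32,.20),speed=.1)
o=robot.get_obs();print(o["t"],o["grip_width"],o["ft_force"],o["eef_pos"])
s=snap("side","g1_s",290,180,100,110,5)
E
```

```text
5.65 0.008842082036189131 [-0.4669  1.9306  5.4016] [ 0.5102 -0.32    0.1329]
6.475 0.008822222507784992 [-0.0269  0.1912 -6.9331] [ 0.5096 -0.3198  0.1992]
```

View pics/g1_s.png

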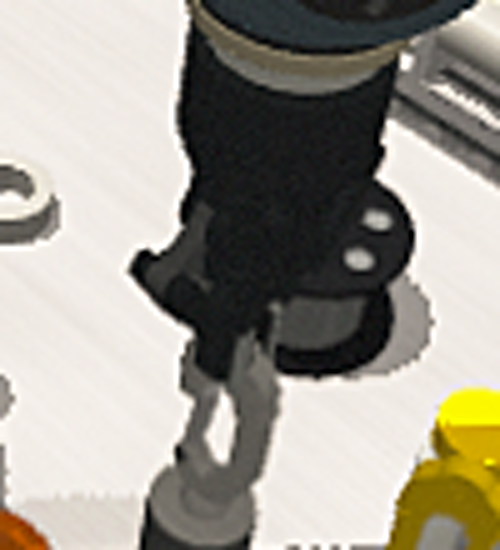

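```bash
python3 - <<'E'
from h import *
A=lambda d:[-np.pi/2,0,np.radians(d)]
robot.line_to((.51,-.32,.335),speed=.2)
robot.move_to((.589,.10,.335),A(-92.15))
robot.line_to((.590,.148,.2965),speed=.1)
o=robot.get_obs();print(o["t"],o["grip_width"],o["ft_force"],o["eef_pos"])
s=eyes.get_image("side");t=eyes.get_image("top");cv2.imwrite("pics/a_s.png",s);cv2.imwrite("pics/a_t.png",t)
p=o["eef_pos"]
L=wmodel(p[0],p[1],np.radians(87.85),p[2]-.1329)+dmodel((.5915,.1985,.2635),np.radians(87.85))
side2(L,s,t,(180,75,100,120,5),(150,140,60,60,5),"a")
side2([],s,t,(180,75,100,120,5),(150,140,60,60,5),"a0")
E
```

```text
9.6917 0.008959559677340459 [-0.4921 -0.0166 -5.2261] [0.5901 0.148  0.2967]
```

View pics/a.png

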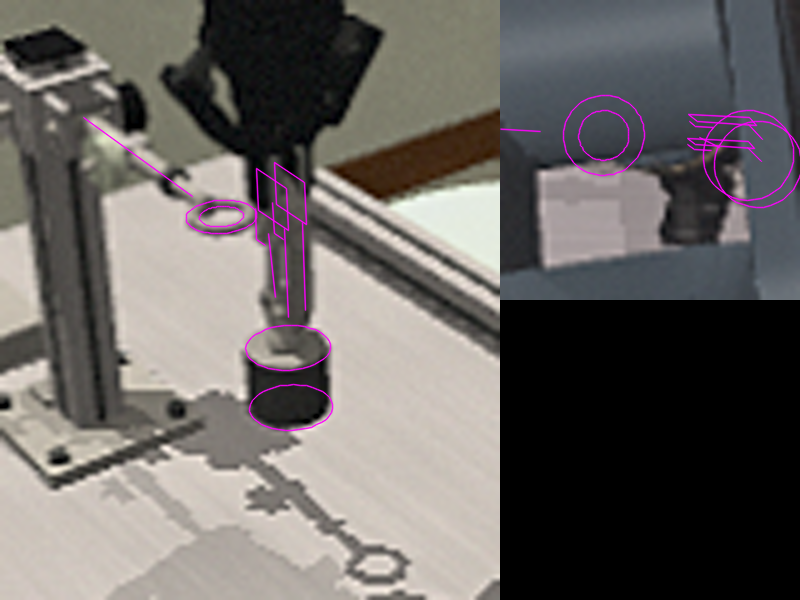

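View pics/a0.png

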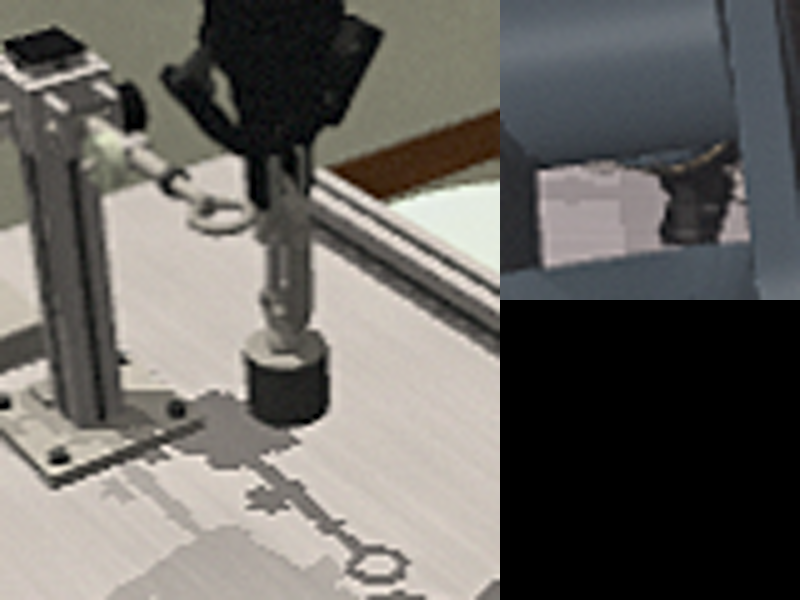

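```bash
python3 - <<'E'
from h import *
s=cv2.imread("pics/a_s.png")
p=np.array([.5901,.148,.2967])
W=wmodel(p[0],p[1],np.radians(87.85),p[2]-.1329)
a=overlay("side",dmodel((.5915,.1985,.2635),np.radians(87.85)),s,"z1",213,107,24,20,16)
b=overlay("side",W,s,"z2",226,137,24,26,16)
z=np.zeros((max(a.shape[0],b.shape[0]),a.shape[1]+b.shape[1],3),np.uint8);z[:a.shape[0],:a.shape[1]]=a;z[:b.shape[0],a.shape[1]:]=b;cv2.imwrite("pics/z.png",z)
q=proj("side",[[.5915,.2155,.2635],[.5915,.2155,.2605],[.5915,.2125,.2635],[.5945,.2155,.2635]]);print(q-q[0])
E
```

```text
[[ 0.      0.    ]
 [ 0.0619  0.9065]
 [ 0.562   0.3688]
 [ 0.8401 -0.2998]]
```

View pics/z.png

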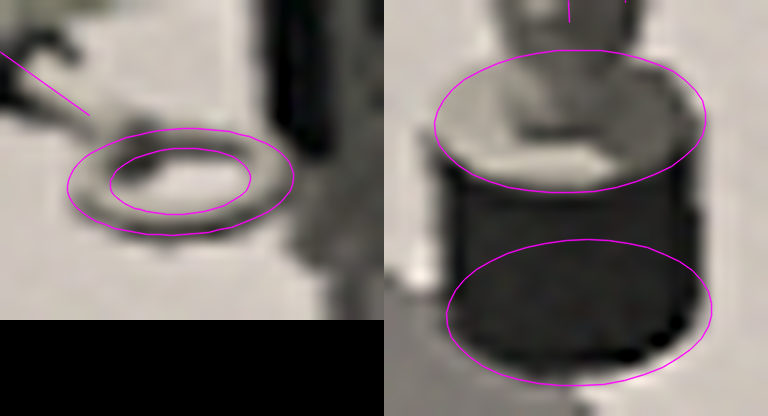

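```bash
cat > /dev/null; python3 - <<'E'
from h import *
robot.line_to((.5903,.148,.2949),speed=.05)
d=np.array([.0375,.999,0]);p0=np.array([.5903,.148,.2949])
robot.wait(.2);f0=robot.get_obs();print(f0["t"],f0["ft_force"],f0["eef_pos"])
r=robot.line_to(tuple(p0+d*.05),speed=.02,threshold=1.5)
o=robot.get_obs();print(r,o["t"],o["ft_force"],o["eef_pos"],o["ft_torque"]-f0["ft_torque"])
E
```

```text
10.2417 [-0.422 -0.085 -4.795] [0.5903 0.148  0.295 ]
True 11.9 [ 0.0562 -0.8454 -5.2629] [0.5912 0.1841 0.2937] [-0.4922 -0.0358 -0.0067]
```

```bash
python3 - <<'E'
from h import *
d=np.array([.0375,.999,0])
o=robot.get_obs();p=np.array([.5917,.1841,.2949])
print(o["eef_pos"],o["ft_force"],o["ft_torque"])
for k in range(3):
    p=p+d*.0015
    r=robot.line_to(tuple(p),speed=.02,threshold=4);robot.wait(.1)
    o=robot.get_obs();print(r,o["t"],o["ft_force"],o["eef_pos"],o["ft_torque"])
s=snap("side","c_s",190,90,80,80,7)
E
```

```text
[0.5912 0.1841 0.2937] [ 0.0562 -0.8454 -5.2629] [-0.5003 -0.04    0.0008]
False 12.275 [-0.1099 -1.934  -7.7303] [0.5916 0.1854 0.2946] [-0.5669  0.107  -0.0067]
False 12.625 [-0.835  -3.625  -7.5042] [0.5917 0.1871 0.2948] [-0.5429  0.1679  0.0476]
False 12.975 [-0.8497 -2.6006 -6.4117] [0.5918 0.1886 0.2949] [-0.6665  0.1924  0.0076]
```

View pics/c_s.png

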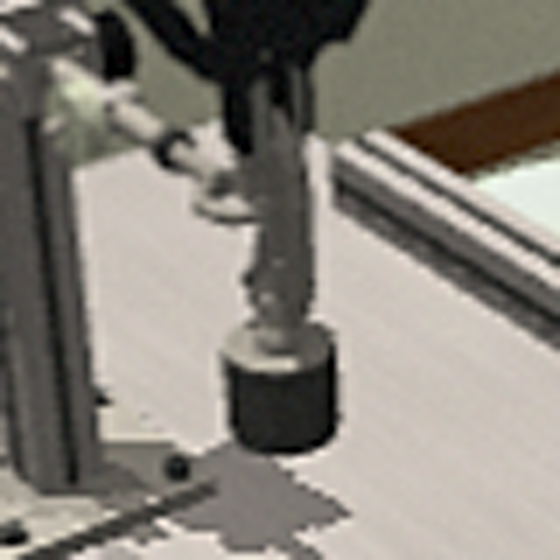

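```bash
python3 - <<'E'
from h import *
d=np.array([.0375,.999,0])
p=np.array([.5917,.1841,.2949])+d*.0045
for k in range(5):
    p=p+d*.0015
    r=robot.line_to(tuple(p),speed=.02,threshold=5);robot.wait(.1)
    F=[robot.get_obs()]
    for _ in range(3): robot.wait(.03);F.append(robot.get_obs())
    f=np.mean([q["ft_force"] for q in F],0);o=F[-1];print(r,o["t"],f,o["eef_pos"],o["ft_torque"])
    if r or f[1]<-7: break
s=snap("side","c2_s",190,90,80,80,7)
E
```

```text
False 13.475 [-0.4891 -3.7683 -6.5866] [0.592  0.1901 0.295 ] [-0.7678  0.1197 -0.0177]
False 13.925 [-0.5081 -4.284  -5.9135] [0.592  0.1916 0.2949] [-0.8349 -0.0506  0.0318]
False 14.375 [ 0.5507 -4.3265 -6.3356] [0.592  0.193  0.2949] [-0.9283 -0.0746 -0.0078]
False 14.825 [-0.0929 -4.8533 -6.527 ] [0.5921 0.1945 0.2949] [-0.9469  0.0377  0.0297]
False 15.275 [-0.2073 -5.2803 -7.0226] [0.5921 0.196  0.2949] [-1.0578 -0.0072  0.0017]
```

View pics/c2_s.png

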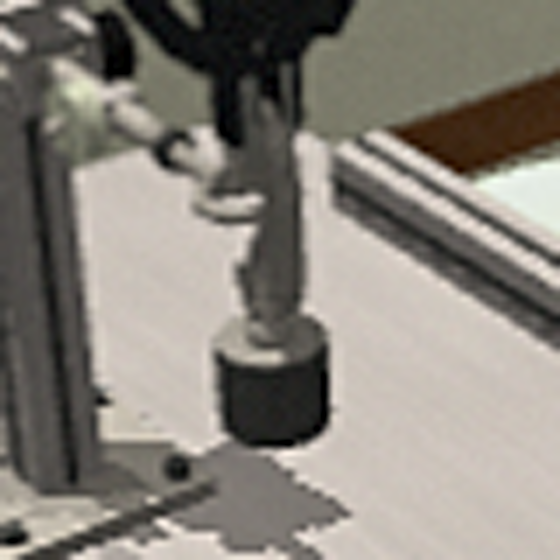

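```bash
python3 - <<'E'
from h import *
d=np.array([.0375,.999,0])
p=np.array([.5917,.1841,.2949])+d*.0132
def mv(p,sp=.02,th=5):
    r=robot.line_to(tuple(p),speed=sp,threshold=th)
    F=[]
    for _ in range(4): robot.wait(.03);F.append(robot.get_obs())
    f=np.mean([q["ft_force"] for q in F],0);o=F[-1];print(r,round(o["t"],2),f,o["eef_pos"],o["ft_torque"]);return r,f
r,f=mv(p)
if not r:
  for k in range(6):
    p[2]-=.003
    r,f=mv(p,.03)
    if r: break
s=snap("side","c3_s",190,90,80,80,7)
E
```

```text
False 15.71 [-0.289  -5.257  -6.5755] [0.5922 0.1972 0.2949] [-1.0618  0.0269  0.017 ]
False 16.09 [ 1.2381 -4.0669 -8.1112] [0.5922 0.1974 0.2919] [-0.7982 -0.1965  0.0142]
False 16.48 [ 0.6984 -3.3498 -7.6793] [0.5922 0.1974 0.2888] [-0.6399 -0.1607  0.0366]
False 16.86 [ 0.9361 -2.2567 -9.2126] [0.5921 0.1974 0.2856] [-0.4745 -0.1999  0.01  ]
False 17.24 [ 0.1858 -1.9076 -9.5347] [0.5921 0.1974 0.2827] [-0.3957 -0.0909 -0.022 ]
False 17.62 [-0.3507  0.233  -5.06  ] [0.5923 0.1975 0.2803] [-0.0277 -0.0742 -0.018 ]
False 18.01 [ 0.2959  0.3525 -4.9206] [0.5922 0.1973 0.2769] [ 0.0071 -0.0417  0.0275]
```

View pics/c3_s.png

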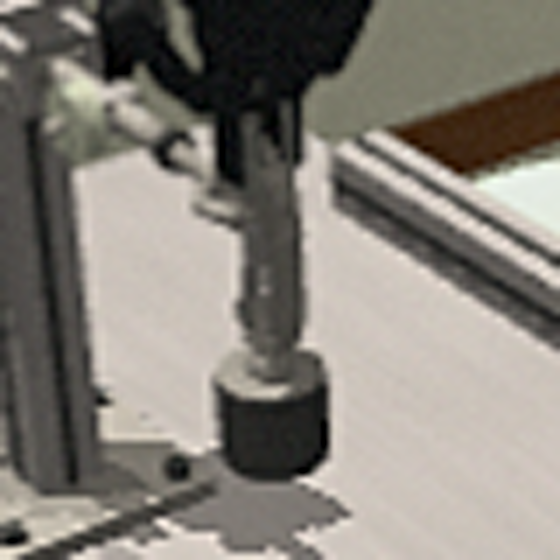

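```bash
python3 - <<'E'
from h import *
d=np.array([.0375,.999,0])
p0=np.array([.5917,.1841,.0])+d*.0142
def mv(p,sp=.02,th=6):
    r=robot.line_to(tuple(p),speed=sp,threshold=th)
    F=[]
    for _ in range(4): robot.wait(.03);F.append(robot.get_obs())
    f=np.mean([q["ft_force"] for q in F],0);o=F[-1];print(r,round(o["t"],2),f,o["eef_pos"],o["ft_torque"]);return r,f
z=.2769
for k in range(5):
    z-=.004
    drop=max(0,.2715-z);th=np.arcsin(drop/.188)
    p=p0+d*.188*(1-np.cos(th));p[2]=z
    r,f=mv(p)
    if r or f[2]>-1.5: break
s=snap("side","c4_s",190,90,80,80,7)
E
```

```text
False 18.55 [ 1.215   0.8318 -3.6447] [0.5924 0.1984 0.2731] [ 0.1257 -0.166  -0.0458]
False 19.03 [ 1.0686  1.2178 -2.8242] [0.5923 0.1983 0.269 ] [ 0.155  -0.2467  0.0122]
False 19.52 [ 1.2505  1.3946 -2.1583] [0.5923 0.1984 0.265 ] [ 0.2024 -0.2612 -0.0044]
False 20.0 [ 1.7369  1.4805 -2.0979] [0.5923 0.1986 0.261 ] [ 0.2389 -0.3004 -0.0512]
False 20.48 [ 1.4276  1.7127 -1.7002] [0.5923 0.1989 0.2569] [ 0.2615 -0.2863 -0.0661]
```

View pics/c4_s.png

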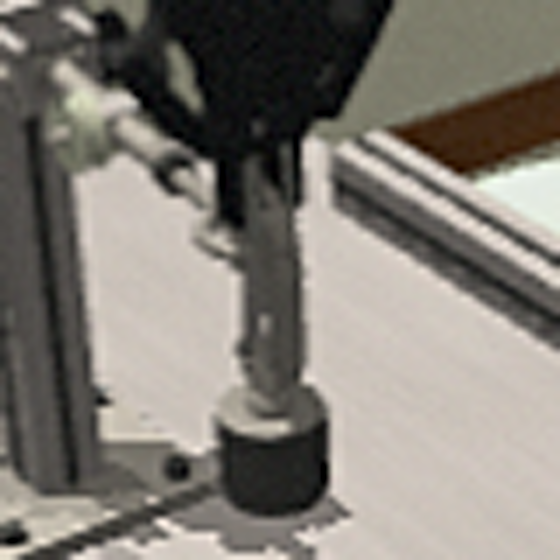

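```bash
python3 - <<'E'
from h import *
d=np.array([.0375,.999,0])
p0=np.array([.5925,.1841,.0])+d*.0162
def mv(p,sp=.02,th=6):
    r=robot.line_to(tuple(p),speed=sp,threshold=th)
    F=[]
    for _ in range(6): robot.wait(.03);F.append(robot.get_obs())
    f=np.mean([q["ft_force"] for q in F],0);o=F[-1];print(r,round(o["t"],2),f,o["eef_pos"],o["ft_torque"]);return r,f
z=.2569
for k in range(12):
    drop=max(0,.274-z);th=np.arcsin(drop/.188)
    p=p0+d*.188*(1-np.cos(th));p[2]=z
    r,f=mv(p)
    if r or f[2]>0.2: break
    z-=.003
s=snap("side","c5_s",190,90,80,80,7)
E
```

```text
False 21.0 [-0.4695 -3.2125 -2.0019] [0.593  0.2008 0.2568] [-0.6924  0.0403  0.0197]
False 21.5 [-1.1848 -5.55   -2.2338] [0.5931 0.2011 0.2538] [-0.9582  0.1872 -0.0107]
False 22.0 [-1.2225 -5.5387 -1.8163] [0.5931 0.2014 0.2509] [-0.9989  0.1862 -0.0092]
False 22.5 [-1.0658 -6.0965 -1.6597] [0.5931 0.2018 0.2479] [-1.0868  0.2173 -0.0119]
False 23.0 [-1.2861 -5.9176 -1.2598] [0.5932 0.2023 0.245 ] [-1.0397  0.1706  0.0285]
False 23.5 [-1.1766 -5.8392 -1.3309] [0.5932 0.2027 0.2421] [-1.0554  0.2144  0.0097]
False 24.0 [-0.7716 -5.8718 -0.8065] [0.5933 0.2033 0.2391] [-1.0866  0.1655  0.0073]
False 24.5 [-0.9836 -6.4216 -0.6201] [0.5933 0.2038 0.2361] [-1.1074  0.2368 -0.0046]
False 25.0 [-0.6883 -6.2217 -0.2911] [0.5934 0.2045 0.2331] [-1.0963  0.2264 -0.03  ]
False 25.5 [-1.3728 -6.4203 -0.2399] [0.5934 0.2052 0.2302] [-1.1615  0.2506 -0.0155]
False 26.01 [-0.9964 -6.2526  0.1336] [0.5934 0.2059 0.2272] [-1.1242  0.1764  0.013 ]
False 26.52 [-1.0053 -6.2477  0.1241] [0.5935 0.2067 0.2243] [-1.1287  0.1645 -0.0306]
```

View pics/c5_s.png

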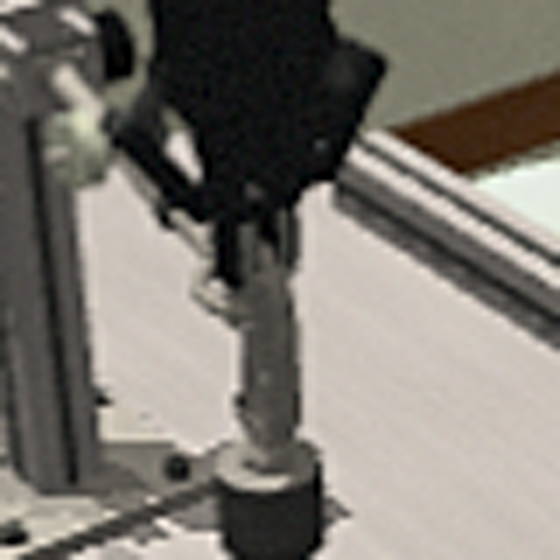

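```bash
python3 - <<'E'
from h import *
def mv(p,sp=.01,th=8):
    r=robot.line_to(tuple(p),speed=sp,threshold=th)
    F=[]
    for _ in range(8): robot.wait(.03);F.append(robot.get_obs())
    f=np.mean([q["ft_force"] for q in F],0);o=F[-1];print(r,round(o["t"],2),f,o["eef_pos"],o["ft_torque"]);return r,f
for y in(.2058,.2050,.2043):
    r,f=mv((.593,y,.2243))
    if f[1]>-.7: break
t=snap("top","c6_t",140,140,90,80,6);s=snap("side","c6_s",190,90,80,90,6)
E
```

```text
False 27.12 [0.8239 1.2955 2.3079] [0.5932 0.2062 0.2246] [ 0.384  -0.1888 -0.0341]
```

View pics/c6_s.png

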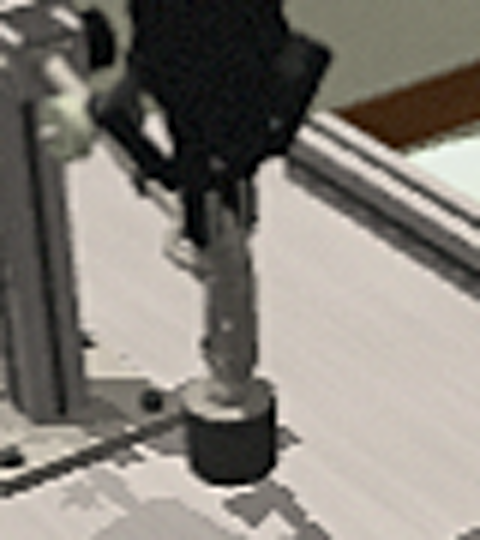

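```bash
python3 - <<'E'
from h import *
def mv(p,sp=.015,th=8):
    r=robot.line_to(tuple(p),speed=sp,threshold=th)
    F=[]
    for _ in range(10): robot.wait(.03);F.append(robot.get_obs())
    f=np.mean([q["ft_force"] for q in F],0);o=F[-1];print(r,round(o["t"],2),f,o["eef_pos"],o["ft_torque"]);return r,f
y=.2061;z=.2243;x=.593
for k in range(7):
    z+=.003;y-=.0008
    r,f=mv((x,y,z))
    if f[1]<-2:y-=.0004
    if f[1]>2:y+=.0004
    if f[2]<.3: break
E
```

```text
False 27.91 [2.0309 3.3481 2.2926] [0.593  0.2054 0.2273] [ 0.593  -0.38   -0.0314]
False 28.59 [2.5126 1.0222 1.3082] [0.593  0.2048 0.2302] [ 0.1134 -0.4168  0.0244]
False 29.28 [2.2786 0.682  0.9027] [0.593  0.2041 0.2333] [ 0.1716 -0.4317 -0.0601]
False 29.98 [1.939  2.3947 0.7094] [0.593  0.2034 0.2363] [ 0.4003 -0.3286 -0.0387]
False 30.66 [1.7089 0.9143 0.3146] [0.593  0.2028 0.2392] [ 0.0663 -0.2795 -0.0039]
False 31.35 [1.3807 2.4804 0.3395] [0.593  0.2022 0.2423] [ 0.4778 -0.2378  0.0032]
False 32.03 [ 0.6249  1.9244 -0.2064] [0.593  0.2017 0.2452] [ 0.3299 -0.1261  0.0022]
```

```bash
python3 - <<'E'
from h import *
def mv(p,sp=.015,th=8):
    r=robot.line_to(tuple(p),speed=sp,threshold=th)
    F=[]
    for _ in range(10): robot.wait(.03);F.append(robot.get_obs())
    f=np.mean([q["ft_force"] for q in F],0);o=F[-1];print(r,round(o["t"],2),f,o["eef_pos"],o["ft_torque"]);return r,f
x,y,z=.593,.2017,.2452
for a in((.5932,.2020,.2445),(.5934,.2024,.2432),(.5935,.2028,.242),(.5935,.2031,.2410)):
    r,f=mv(a)
snap("top","c7_t",140,140,90,80,6);s=snap("side","c7_s",190,90,80,90,6)
E
```

```text
False 32.62 [ 0.0506  0.2525 -0.469 ] [0.5931 0.2019 0.2444] [-0.0241  0.0911 -0.0211]
False 33.2 [-1.2948 -2.6349 -0.7599] [0.5933 0.2022 0.2432] [-0.6145  0.3352  0.0235]
False 33.78 [-1.8105 -4.9518 -0.9238] [0.5934 0.2025 0.2419] [-0.8381  0.3546 -0.0028]
False 34.37 [-1.9112 -5.211  -0.9367] [0.5935 0.2028 0.241 ] [-0.9488  0.2929 -0.0206]
```

View pics/c7_s.png

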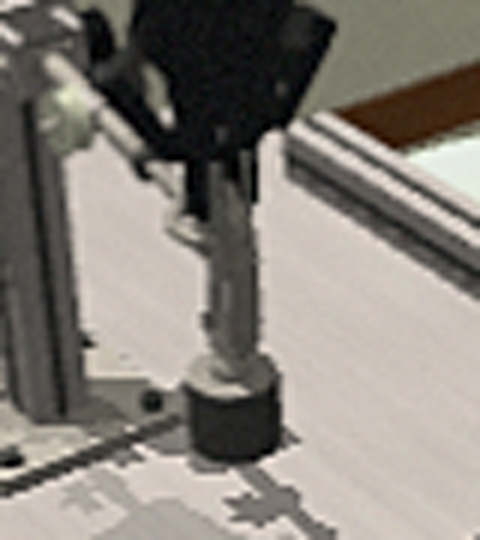

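View pics/c7_t.png

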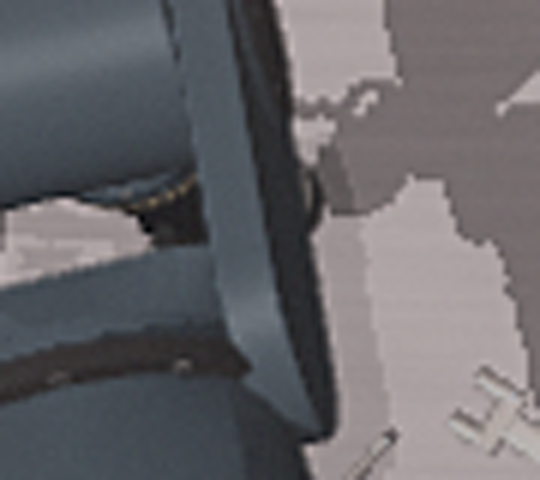

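```bash
python3 - <<'E'
from h import *
def mv(p,sp=.015,th=8):
    r=robot.line_to(tuple(p),speed=sp,threshold=th)
    F=[]
    for _ in range(10): robot.wait(.03);F.append(robot.get_obs())
    f=np.mean([q["ft_force"] for q in F],0);o=F[-1];print(r,round(o["t"],2),f,o["eef_pos"],o["ft_torque"]);return r,f
x,y,z=.5932,.2024,.2410
for k in range(9):
    r,f=mv((x,y,z))
    x+=np.clip(f[0]*.0001,-.0002,.0002);y+=np.clip(f[1]*.0001,-.0003,.0003)
    if abs(f[1])<1.2 and abs(f[2]-.25)<.25 and abs(f[0])<1.2: break
    dz=-np.clip((.25-f[2])*.005,-.003,.003); z+=dz; y-=dz*.18
E
```

```text
False 35.05 [-0.1153 -1.2179 -0.5932] [0.5933 0.2026 0.2411] [-0.156   0.0138 -0.0276]
False 35.73 [0.3477 1.358  0.398 ] [0.5932 0.2029 0.2381] [ 0.303  -0.0854 -0.0173]
False 36.32 [0.6561 1.2221 0.3625] [0.5932 0.2028 0.2387] [ 0.2376 -0.1142 -0.0084]
False 36.9 [0.2685 0.5663 0.1602] [0.5933 0.2028 0.2393] [ 0.1585 -0.0128  0.0144]
```

```bash
python3 - <<'E'
from h import *
claw.let_go()
o=robot.get_obs();print(o["t"],o["ft_force"],o["grip_width"],o["eef_pos"])
s=snap("side","d0_s",190,90,80,90,6)
E
```

```text
37.625 [-0.4881 -0.1683  0.0392] 0.0856866342386115 [0.5933 0.2029 0.2393]
```

View pics/d0_s.png

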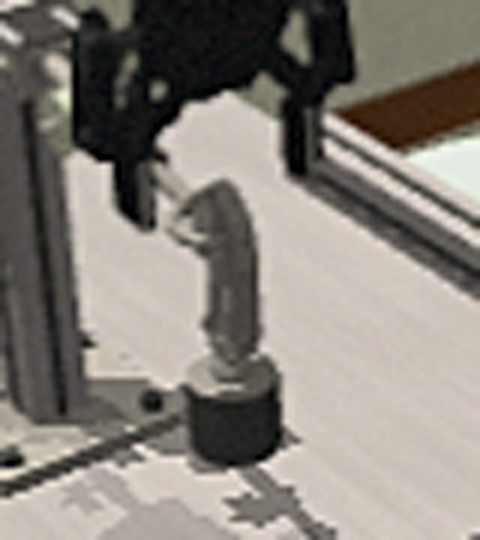

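Open fingers straddle the hook, and the weight hangs from the eye upright at (235,330), clear of the table. I'll retreat straight up.

```bash
python3 - <<'E'
from h import *
robot.line_to((.5932,.2028,.36),speed=.08)
robot.move_to((.50,-.10,.40),[-np.pi/2,0,-np.pi/2])
robot.wait(1)
o=robot.get_obs();print(o["t"],o["ft_force"])
s=snap("side","e_s",190,90,80,90,6);t=snap("top","e_t",60,130,160,80,5)
robot.wait(.5)
s2=snap("side","e2_s",190,90,80,90,6);print(np.abs(s.astype(int)-s2).max())
E
```

```text
41.55 [ 0.2878 -0.3822  0.4127]
20
```

View pics/e_s.png

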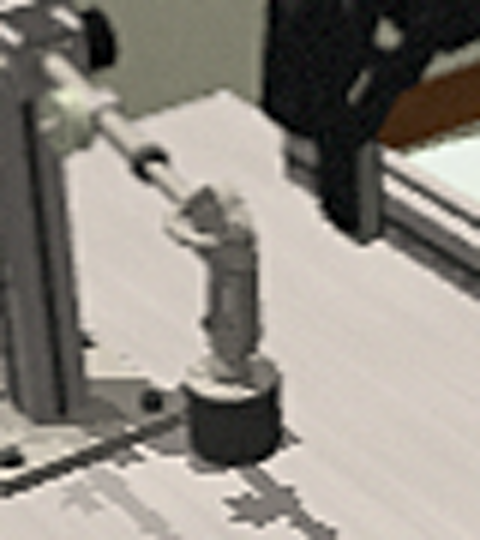

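View pics/e_t.png

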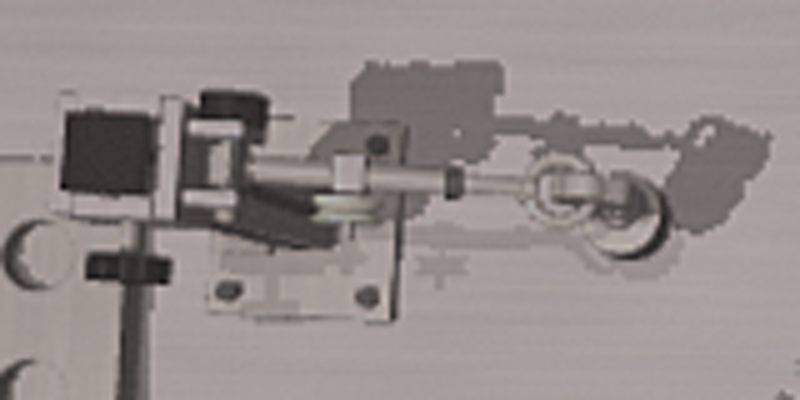

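```bash
python3 - <<'E'
from h import *
s=cv2.imread("pics/e2_s_raw.png");t=cv2.imread("pics/e_t_raw.png")
L=wmodel(.593,.2028,np.radians(87.85),.2393-.1329)
side2(L,s,t,(205,100,50,80,7),(140,145,60,50,7),"f")
E
```

```text
(no output)
```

View pics/f.png

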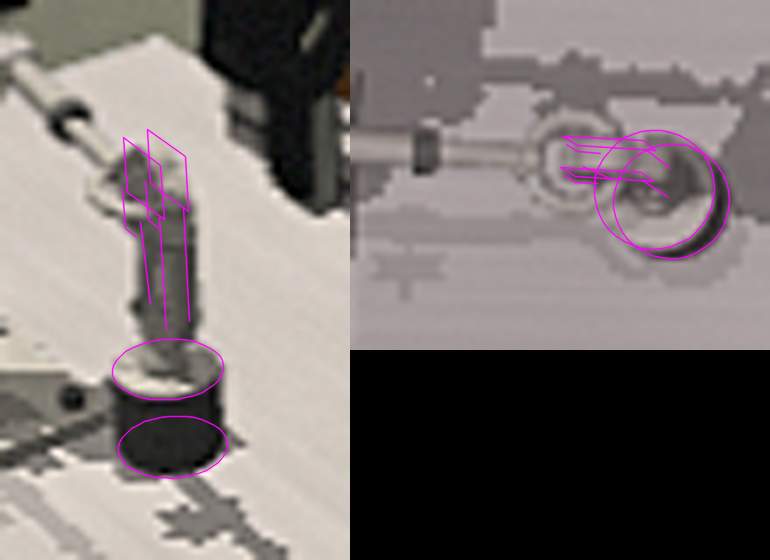

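```bash
python3 - <<'E'
from h import *
snap("side","z_s",0,0,512,384,1)
print(workorder.sign_off())
E
```

```text
the job is handed in; nothing more can be done
None
```

View pics/z_s.png

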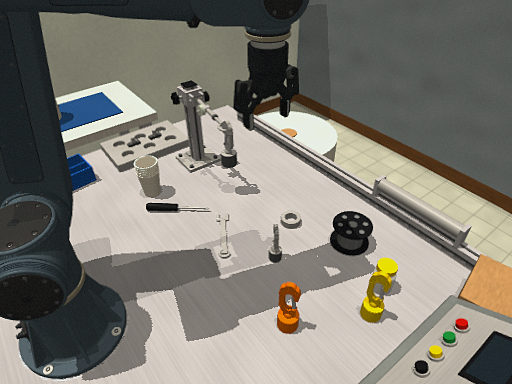

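The larger steel weight now hangs from the dancer's eye, and I handed the job in at about 42 s of the 66 s; no verdict is reported.

**How it went:**
- **Gate:** I felt the eye touch the gate and pushed 13 mm further, at about 5.3 N.
- **Snap:** I lowered the hook. The sideways force dropped to zero 12 to 15 mm down, where the gate tip should clear the wire.
- **Lowering:** I lowered the weight with the arm until the gripper carried almost nothing (about 0.2 N), then released it and backed away.

**Last checks:**
- **Weight:** It is upright and still, with its underside about 107 mm above the table and the hook's head over the eye. Two pictures 0.55 s apart show no movement beyond image noise.
- **Arm:** It is drawn down by about 0.18 rad, estimated from how far the hook was lowered after contact.
- **Bystanders:** The lighter weight and the other things look to be where they started.

**What disagreed or could not be checked:**
- **Side camera:** It read about 1 pixel (3 mm) off from the top camera. I corrected for this from where the weight appeared.
- **Sideways force:** It reached about 6.4 N while lowering, because I over-corrected by 2 mm. I took this out before letting go; the 15 N limit was not approached in any reading.
- **Gate shut:** I inferred this from the forces, because the pictures are too coarse to show it.

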